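Find the high spot of a dough-sheeter roller on V-blocks

ROBOT

A 7-joint arm with a two-finger parallel gripper is mounted at the origin on the work surface. World frame = base frame: x ahead of the robot, y to its left, z up, the work surface at z = 0. Lengths are in m, angles in rad, forces in N, time in s.
With the tool pointing down it reaches from about 0.4 to 0.875 m from the base axis. Payload 19.3 kg.
Tool frame: the origin (TCP) lies midway between the tips of the shut fingers; the grasp point (between the pads) lies 19 mm behind it; z points along the fingers, y is the line along which they close (so a half turn about z gives the same grasp; the last joint's range is limited). The gripper opens to 85 mm and grips with 20 to 120 N. Pads are 22 mm wide; open, the fingers measure 114 mm over their backs; the gripper's body (76 mm by 85 mm) begins 54 mm behind the grasp point. The pads swing forward as they close: fully open they stand 13 mm farther back than shut.
Start: joints at [1.249, 0.521, -0.036, 1.599, 0.021, 1.021, -0.113], TCP at [0.156, -0.605, 0.231] pointing down, gripper open.
Joint ranges: [-2.91, 2.91], [-0.3, 2.13], [-1.5, 1.42], [0.17, 2.43], [-1.26, 4.41], [0.16, 1.93], [-2.52, 2.52]. Speed limits (rad/s): [1.89, 1.89, 2.39, 2.39, 3.01, 3.01, 3.01].

INTERFACE

Orientations are given as [roll, pitch, yaw] about the fixed x, y, z axes, in that order (R = Rz(yaw) Ry(pitch) Rx(roll)).
In Python, from workcell import telemetry, grab_frame, calibration, bot, outline_of, landmark_of gives the robot as it stands. The module is installed in compiled form; this text tells all that it offers.
- The arm moves only by the shell command python3 -m inch 'ROWS' [FORCE]. ROWS is JSON, a list of rows, each a list of 7 numbers: the shift along the tool's x, y, z in m, then the turn, a rotation vector about the tool's x, y, z in rad, then the closure, from 0 (fully open) to 1 (shut). A call has 1 to 5 rows; each row shifts and turns the commanded pose from where the row before left it, along the tool's axes as they then stand; what a row does not reach is not made up. A row lasts 1/10 s, in which the tool goes at most 50 mm and 8.59 degrees, less where a joint would pass 70% of its speed; a pose out of reach is approached as far as the arm can. A call is refused whole if a number of a shift passes 0.05 or a number of a turn 0.15, either way. A call with a gripper value outside its range is refused whole. The fingers move at their own pace and stop on an object; FORCE is the grip in N (left out, the last holds). Time passes only in rows, so rows that do not move let the fingers close. It gives the time, the measured TCP pose, the force, the opening and the grip force at its end, in the units of the state.
- telemetry.observe(): the state, without advancing time (a new reading comes with each control period).
- grab_frame(name): name is "scene" or "side" or "wrist"; returns the picture (420x560x3 uint8, red, green, blue); there is no depth.
- calibration(name): a dict with "fovy" (degrees; the focal length in pixels is half the picture's height over the tangent of half this angle, whatever the lens; pixels are square), "cx", "cy" (the principal point, pixels), "pose" (4x4, takes a point from camera to world coordinates). Camera axes: x right, y down, z forward; pixel columns grow to the right and rows downward; lengths in m; the calibration is good to about 2 mm. A picture is of the moment at which its call begins: read the wrist's pose just before it. calibration takes no time and is no camera call; for the wrist camera it gives the pose at the moment of the call.
- bot.job_done(): hands the job in; it is judged then, once.
Trained networks look in the newest picture that a camera, given by its name, has taken for a name from the list of things; names that differ only in an ending like _2 or _b are one class to them, and where a whole thing is asked for, a point or a joint stands for the part that bears it (a point fixed in the world has none). Each returns a list of dicts, best first, with "score" (0 to 1); they miss things now and then, are a little off and sometimes report something else, mostly with a low value. They report only what shows in the picture. A call takes as long as a camera call.
- outline_of(label, camera): "region" (420x560 bool, what is visible of it) and "rect" ([left, top, right, bottom] in pixels, round what is visible of it).
- landmark_of(label, camera): "xy" ([column, row] in pixels: a listed point, or the origin of a listed thing).
The state is a dict: "clock": time; "qpos": joint angles; "qd": joint speeds; "joint_efforts": joint torques, N m; "position": TCP position; "tool_rot": TCP orientation; "force": force on the tool from outside, world axes, zero at the start; "moment": the same for the moment, N m; "grip_width": finger opening in m; "finger_force": force on a finger pad.
Only numpy, scipy, OpenCV 4.12 (cv2) and the standard library are available. Lean on these libraries where they do the work, as an engineer would, in place of code of your own. Each camera call takes 0.05 s, during which the arm holds its last target. There are 200 camera calls.

TASK

Check the dough-sheeter roller for runout: take the dial indicator's head by its grip post and lower it until the plunger rides on the roller with about half of its stroke pressed in, and let go of it. Then turn the roller in its V-blocks by its spoked hand wheel to find its high spot, and leave it resting there, with the highest point of the roller right under the plunger. Work gently: do not bottom out the plunger, do not push the roller up out of the V-blocks, and leave the other things on the bench alone.

Things in the scene. Friction and masses are not known exactly. Their poses are not given: they have to be found in the camera images.
- stand: fixed dark steel stand: base plate 235 x 310 x 12 mm, two V-blocks (26 mm thick, tops 92 mm up, at y = -150 and +70 mm), round column (22 mm dia, 270 mm high, at x = 125 mm). Origin on the bench, straight below the plunger; z up, y along the roller's axis (which lies 90 mm up), x away from the robot to the column.
- head (a joint): how far the indicator head has been slid down its column, m: 0 at the top, 0.060 at the bottom. It stays where it is left (needs about 9 N besides its own weight of 3.5 N to slide; 6 N to push down). The plunger's tip, unpressed, is 150 mm above the bench at 0.
- grip (a point): point to take the head: in the black upright post on the head, straight above the plunger, 16 mm thick along the stand's y, 26 mm along its x, top 16 mm above this point, foot (an arm 24 mm wide) 34 mm below it. The dial (60 mm dia, face up) starts 32 mm from here on the column side, its top 24 mm below this point.
- plunger: steel indicator plunger, 7 mm dia with a 10 mm ball end, sliding up into the head against a spring: 0.8 N at rest, rising to 2.4 N at its full stroke of 20 mm. Its origin lies 150 mm below its tip; z up.
- tip (a point): lowest point of the plunger's ball, which rides on the middle of the roller
- needle (a joint): the dial's needle, rad: 0.25 rad for each mm that the plunger is pressed in; 0 with the plunger out, 2.5 at half stroke, 5.0 bottomed. It turns clockwise seen from above, and at 0 points 0.6 rad clockwise of the direction from dial to grip post.
- shaft: loose roller assembly: steel shaft 22 mm dia, 284 mm long, resting in the V-blocks by its weight (0.6 to 0.9 kg in all); roller and hand wheel are fast on it. Origin on its axis near the plunger, y along the axis. It turns with a drag of about 0.03 N m, stays where it is left and can slide a few mm lengthwise.
- axis_mid (a point): point on the shaft's axis below the plunger, in the white plastic roller (44 mm dia, 102 mm long). The roller sits 3 mm off-centre: turning it moves the plunger up and down by 6 mm as a sine, once a turn, its top 19 to 25 mm above the axis. At what angle its high spot lies is unknown and cannot be told from any pose
- wheel: dark steel hand wheel fast on the shaft: six round spokes 10 mm dia reaching 68 mm from the axis, 60 degrees apart, no rim, one along this body's z. Origin on the shaft's axis near the plunger; spokes at y = -105 mm, hub 34 mm dia from y = -98 to -132 mm. A spoke near the top can be pushed across the axis with a finger let down between two spokes.
- cake_ring: bystander: steel cake ring, 100 mm dia, 50 mm high, on the bench
- bowl: bystander: steel bowl, 150 mm dia, 75 mm high
- palette_knife: bystander: palette knife with a black handle, 270 mm long, lying on the bench

How it is judged:
On the way:
1. the head is lowered so that the plunger rides on the roller, pressed in by 6 to 14 mm (needle 1.5 to 3.5) (value of joint needle between 1.5 and 3.5 rad and contact force between plunger and shaft above 0.4 N and z of shaft in the frame of stand between 0.0885 and 0.0915 m), for 0.3 s.
At the end, for the whole second after the job is handed in: The plunger still rides on the roller, needle 1.2 to 4.9 rad, its tip lifted to 114.4 mm above the bench or more (the high spot gives about 114.7; it is then within about 25 degrees of the top); the shaft rests still in both V-blocks, its axis 90 mm up within 1.5 mm (z of tip in the frame of stand above 0.1144 m and contact force between plunger and shaft above 0.4 N and z of shaft in the frame of stand between 0.0885 and 0.0915 m and value of joint needle between 1.2 and 4.9 rad and angular speed of shaft below 0.1 rad/s and linear speed of shaft below 0.01 m/s); the robot touches nothing.
It fails at once if the plunger is bottomed out (needle over 4.9) (value of joint needle above 4.9 rad).
It fails at once if the plunger is driven into the roller with more than 12 N (contact force between plunger and shaft above 12 N).
It fails at once if the roller or its wheel is pushed with more than 20 N (contact force between any of the fingers, the arm and shaft above 20 N).
It fails at once if the shaft is lifted more than 5 mm out of its V-blocks (z of shaft in the frame of stand above 0.095 m).
It fails at once if a bystander is moved by more than 20 mm (distance of any of cake_ring, bowl, palette_knife from where it was at the start of the episode above 0.02 m).
It also fails if it takes over 72 s, if anything falls off the work surface, if the arm or the gripper's body presses on something with over 40 N, if the wrist force passes 120 N, or if a joint passes its speed limit or range.

## Working session

There is one attempt and no reset: what is moved stays moved. The work goes in short steps, Python scripts to look and compute and a shell command to move; the robot and the scene stay as the last step left them, time stands still between calls to the robot, and variables do not carry over. Pictures are saved under pics/ and viewed, at most 10 in all, crops included, and the job is handed in when it is done.

```bash
mkdir -p pics; cat > h.py <<'E'
import numpy as np, cv2
from workcell import telemetry, grab_frame, calibration, bot, outline_of, landmark_of
def K(n):
    c=calibration(n); return 210/np.tan(np.radians(c["fovy"])/2),c["cx"],c["cy"],np.array(c["pose"])
def ray(n,xy,c=None):
    f,cx,cy,P=c or K(n); d=P[:3,:3]@np.array([(xy[0]-cx)/f,(xy[1]-cy)/f,1]); return P[:3,3],d/np.linalg.norm(d)
def proj(n,p,c=None):
    f,cx,cy,P=c or K(n); q=P[:3,:3].T@(np.asarray(p)-P[:3,3]); return np.array([cx+f*q[0]/q[2],cy+f*q[1]/q[2]])
def tri(rs):
    A=sum(np.eye(3)-np.outer(d,d) for o,d in rs); b=sum((np.eye(3)-np.outer(d,d))@o for o,d in rs)
    p=np.linalg.solve(A,b); return p,[np.linalg.norm(np.cross(p-o,d)) for o,d in rs]
def save(img,name): cv2.imwrite('pics/'+name,img[:,:,::-1])
E
python3 - <<'E'
from h import *
np.set_printoptions(precision=3,suppress=True)
s=telemetry.observe(); print(s["clock"],s["position"],s["tool_rot"],s["grip_width"])
ims=[];R={}
for n in ["scene","side"]:
    im=grab_frame(n); c=K(n); print(n,c[3][:3,3],c[3][:3,2])
    im=im.copy()
    for l in ["stand","grip","tip","axis_mid","wheel","shaft"]:
        r=landmark_of(l,n)
        if r: print(l,r[0]["xy"],r[0]["score"]); R.setdefault(l,[]).append(ray(n,r[0]["xy"],c)); cv2.circle(im,tuple(int(v) for v in r[0]["xy"]),3,(255,0,0),-1)
    save(im,n+"0.png")
for l,r in R.items():
    if len(r)==2: print(l,*tri(r))
E
```

```text
0.0 [ 0.156 -0.605  0.231] [-3.14   0.     0.252] 0.08546533355974036
scene [ 0.841 -0.392  1.073] [-0.332  0.37  -0.868]
stand [281.1, 238.5] 0.64
grip [282.3, 199.1] 0.96
axis_mid [283.3, 227.2] 0.97
wheel [281.8, 238.2] 0.37
shaft [284.9, 226.3] 0.89
side [0.199 1.079 0.789] [ 0.22  -0.845 -0.487]
stand [267.4, 256.3] 0.56
axis_mid [270.0, 232.8] 0.96
wheel [269.4, 228.3] 0.62
shaft [268.8, 231.6] 0.64
stand [ 0.505  0.005 -0.005] [np.float64(0.004589380703174104), np.float64(0.004589380703173994)]
axis_mid [0.507 0.001 0.086] [np.float64(0.004010990754078861), np.float64(0.004010990754078764)]
wheel [ 0.521 -0.029  0.083] [np.float64(0.008059682329775698), np.float64(0.008059682329775882)]
shaft [0.51  0.004 0.092] [np.float64(0.004084187117948455), np.float64(0.004084187117948334)]
```

View pics/scene0.png

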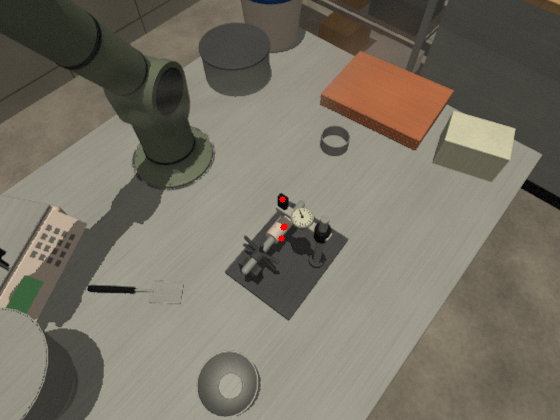

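View pics/side0.png

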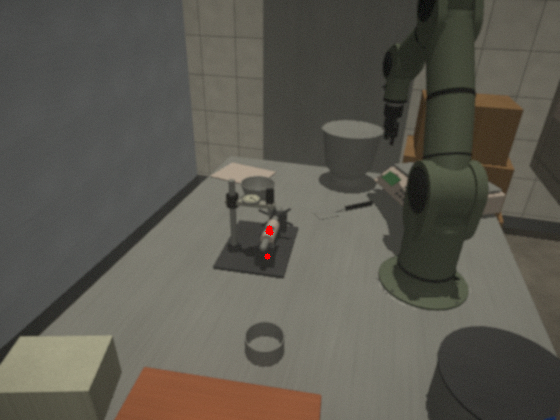

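The scene picture shows the stand in the middle: post at (283,200), dial at (303,217), column at (322,230), wheel at (260,253), with plate corners at about (227,268), (289,317) and (347,241). In the side picture the post is at about (270,196) and the column at (232,200).

```bash
python3 - <<'E'
from h import *
np.set_printoptions(precision=4,suppress=True)
def at(n,xy,z): o,d=ray(n,xy); return o+d*(z-o[2])/d[2]
a,b,c=[at("scene",p,.012) for p in [(227,268),(289,317),(347,241)]]
print(a,b,c,b-a,c-b,np.linalg.norm(b-a),np.linalg.norm(c-b),np.arctan2(*(b-a)[1::-1]),np.arctan2(*(c-b)[1::-1])-np.pi/2)
print(tri([ray("scene",(282.3,199.1)),ray("side",(270,196))]))
for n in ["scene","side"]:
    grab_frame(n)
    for l in ["grip","stand","tip","plunger"]:
        r=landmark_of(l,n); print(n,l,r[:2])
    r=outline_of("stand",n)
    if r:
        m=r[0]["region"].astype(np.uint8); print(r[0]["score"],m.sum())
        h=cv2.convexHull(np.argwhere(m)[:,::-1].astype(np.int32)); print(cv2.approxPolyDP(h,4,True)[:,0].tolist())
E
```

```text
[ 0.4479 -0.1796  0.012 ] [ 0.6786 -0.1702  0.012 ] [0.6637 0.1221 0.012 ] [0.2307 0.0094 0.    ] [-0.0149  0.2923  0.    ] 0.23090513365213225 0.29264004626108264 0.04088581000549322 0.05108515417260673
(array([0.5026, 0.0057, 0.2281]), [np.float64(0.00020920109659141808), np.float64(0.00020920109659139222)])
scene grip [{'xy': [282.5, 200.3], 'score': 0.7}]
scene stand [{'xy': [282.8, 240.1], 'score': 0.7}]
scene tip [{'xy': [139.7, 289.7], 'score': 0.22}]
scene plunger []
0.73 6920
[[347, 238], [289, 319], [225, 272], [280, 193], [326, 215]]
side grip [{'xy': [268.1, 191.9], 'score': 0.69}]
side stand [{'xy': [270.1, 256.7], 'score': 0.98}]
side tip []
side plunger []
0.61 4278
[[272, 189], [298, 228], [283, 278], [214, 268], [229, 180]]
```

```bash
python3 -m inch '[[0,0,-0.04,0,0,0.1,0],[0,0,-0.04,0,0,0.1,0],[0,0,-0.04,0,0,0,0]]' 40 
python3 -m inch '[[0.025,-0.04,0,0,0,0,0],[0.025,-0.04,0,0,0,0,0],[0.025,-0.04,0,0,0,0,0],[0.025,-0.04,0,0,0,0,0],[0.025,-0.04,0,0,0,0,0]]' >/dev/null
python3 -m inch '[[0.025,-0.04,0,0,0,0,0],[0.025,-0.04,0,0,0,0,0],[0.025,-0.04,0,0,0,0,0],[0.025,-0.04,0,0,0,0,0],[0.025,-0.04,0,0,0,0,0]]' 
python3 -m inch '[[0.022,-0.04,0,0,0,0,0],[0.022,-0.035,0,0,0,0,0],[0.01,-0.02,0,0,0,0,0],[0,0,0,0,0,0,0]]'
python3 - <<'E'
from h import *
np.set_printoptions(precision=4,suppress=True)
s=telemetry.observe(); print(s["position"],s["tool_rot"])
c=K("wrist"); print(c[3][:3,3],c[3][:3,2])
im=grab_frame("wrist"); save(im,"w1.png")
for l in ["grip","axis_mid","wheel","stand","needle"]:
    r=landmark_of(l,"wrist")
    print(l,r[:1])
    if r:
        for z in (.228,.09,0): o,d=ray("wrist",r[0]["xy"],c); print(o+d*(z-o[2])/d[2])
E
```

```text
clock: 1.6
position: [0.1557, -0.605, 0.3528]
tool_rot: [-3.141, 0.0, 0.048]
force: [-0.3, -1.0, -0.2]
grip_width: 0.0854
finger_force: 0.0
clock: 2.6
position: [0.3852, -0.1911, 0.3516]
tool_rot: [3.141, -0.001, 0.052]
force: [1.1, -0.4, 0.5]
grip_width: 0.0856
finger_force: 0.0
clock: 3.0
position: [0.4346, -0.0924, 0.3514]
tool_rot: [-3.141, -0.001, 0.056]
force: [-0.2, -0.3, 0.1]
grip_width: 0.0853
finger_force: 0.0
[ 0.4346 -0.0924  0.3514] [-3.1409 -0.0006  0.0562]
[ 0.5097 -0.0898  0.4935] [-0.296  -0.0172 -0.955 ]
grip [{'xy': [169.4, 121.8], 'score': 0.77}]
[0.5033 0.0037 0.228 ]
[0.4999 0.0523 0.09  ]
[0.4977 0.084  0.    ]
axis_mid []
wheel []
stand []Traceback (most recent call last):
  File "<stdin>", line 7, in <module>
ValueError: it knows: axis_mid, bowl, cake_ring, grip, palette_knife, plunger, shaft, stand, tip, wheel
```

View pics/w1.png

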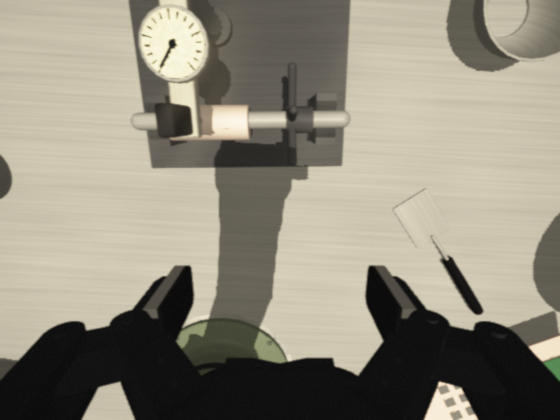

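The wrist picture shows the dial at (172,43) with its needle at zero, the post at (172,120), the roller at (225,120) and the wheel edge-on at x≈292. The shaft runs level in the image, so the tool yaw already matches the stand.

```bash
python3 -m inch '[[0.02,-0.025,0,0,0,0,0],[0.02,-0.025,0,0,0,0,0],[0.02,-0.025,0,0,0,0,0],[0.0135,-0.017,0,0,0,0,0],[0,0,0,0,0,0,0]]'
python3 -m inch '[[0,0,0.03,0,0,0,0],[0,0,0.03,0,0,0,0],[0,0,0.01,0,0,0,0],[0,0,0,0,0,0,0]]'
python3 - <<'E'
from h import *
np.set_printoptions(precision=4,suppress=True)
c=K("wrist")
im=grab_frame("wrist").copy(); s=telemetry.observe(); print(s["position"],s["tool_rot"])
r=landmark_of("grip","wrist"); print(r[:1]); xy=r[0]["xy"] if r else None
for p in [(.503,.004,.228)]: cv2.circle(im,tuple(int(v) for v in proj("wrist",p,c)),4,(0,255,0),1)
if r: cv2.circle(im,tuple(int(v) for v in xy),3,(255,0,0),-1); o,d=ray("wrist",xy,c); print(o+d*(.228-o[2])/d[2])
save(im,"w2.png")
E
```

```text
clock: 3.75
position: [0.5032, 0.0021, 0.351]
tool_rot: [-3.141, 0.0, 0.054]
force: [-0.2, -0.0, -0.2]
grip_width: 0.0853
finger_force: 0.0
clock: 4.15
position: [0.5017, -0.0004, 0.2807]
tool_rot: [3.142, 0.002, 0.051]
force: [-0.5, 0.6, 0.4]
grip_width: 0.0852
finger_force: 0.0
[ 0.5023 -0.0002  0.2818] [3.1415 0.0002 0.0509]
[{'xy': [276.5, 232.9], 'score': 0.94}]
[ 0.5013 -0.0004  0.228 ]
```

View pics/w2.png

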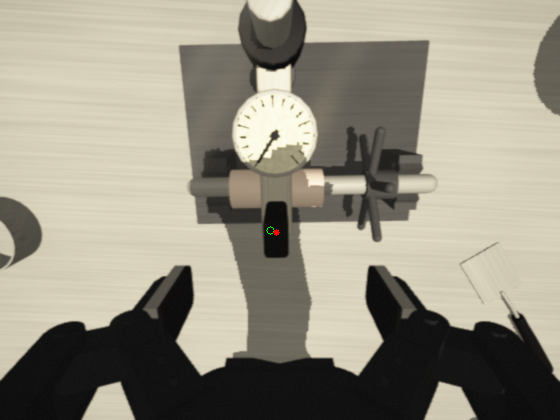

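The post at (277,230) lies centred between the fingers, and the needle is at its zero. Next: descend and grip.

```bash
python3 -m inch '[[0,0,0.025,0,0,0,0],[0,0,0.025,0,0,0,0],[0,0,0.018,0,0,0,0],[0,0,0,0,0,0,0.5],[0,0,0,0,0,0,0.85]]' 30
python3 -m inch '[[0,0,0,0,0,0,1],[0,0,0,0,0,0,1],[0,0,0,0,0,0,1],[0,0,0,0,0,0,1]]' 30
```

```text
clock: 4.75
position: [0.503, 0.0004, 0.2146]
tool_rot: [3.142, -0.001, 0.052]
force: [0.1, -0.1, 0.4]
grip_width: 0.0588
finger_force: 0.0
clock: 5.15
position: [0.5027, 0.0017, 0.2141]
tool_rot: [-3.14, -0.001, 0.053]
force: [-2.7, 7.4, 5.0]
grip_width: 0.0159
finger_force: 34.5
```

```bash
python3 -m inch '[[0,-0.001,0.004,0,0,0,1],[0,0,0.008,0,0,0,1],[0,0,0.008,0,0,0,1],[0,0,0.008,0,0,0,1],[0,0,0.006,0,0,0,1]]'
python3 -m inch '[[0,0,0.006,0,0,0,1],[0,0,0.004,0,0,0,1],[0,0,0.002,0,0,0,1],[0,0,0,0,0,0,1],[0,0,0,0,0,0,1]]'
python3 - <<'E'
from h import *
im=grab_frame("wrist").copy(); s=telemetry.observe(); print(s["position"],s["force"])
save(cv2.resize(im[60:260,180:460],None,fx=2.5,fy=2.5,interpolation=cv2.INTER_CUBIC),"w3.png")
E
```

```text
clock: 5.65
position: [0.5027, 0.0017, 0.1797]
tool_rot: [3.142, -0.001, 0.053]
force: [-0.6, 1.5, 7.0]
grip_width: 0.0159
finger_force: 35.0
clock: 6.15
position: [0.5027, 0.0018, 0.1676]
tool_rot: [-3.141, -0.001, 0.052]
force: [1.8, 2.7, -0.6]
grip_width: 0.0154
finger_force: 34.0
[0.50263588 0.0017279  0.16763456] [ 2.96440561  3.18620224 -1.38514983]
```

View pics/w3.png

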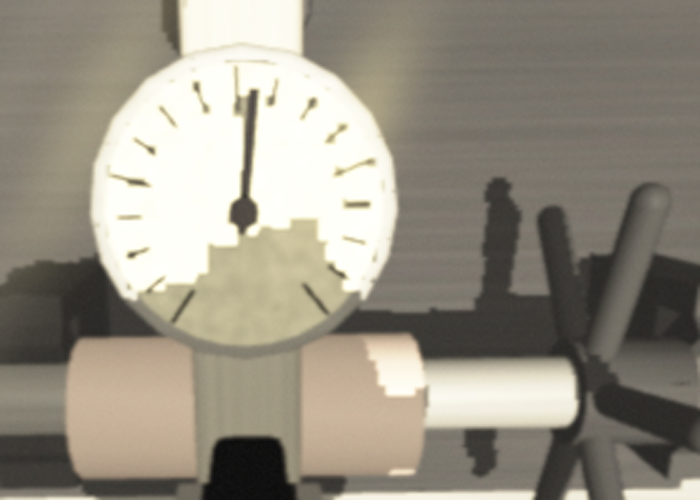

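The dial shows the needle pointing straight up, about 2.55 rad, so roughly half stroke. The plunger is riding on the roller. Next I release, rise, and look at the wheel.

```bash
python3 -m inch '[[0,0,0,0,0,0,0.8],[0,0,0,0,0,0,0.4],[0,0,0,0,0,0,0.3],[0,0,-0.03,0,0,0,0.3],[0,0,-0.04,0,0,0,0.3]]'
python3 -m inch '[[0,0.02,-0.03,0,0,0,1],[0,0.035,0,0,0,0,1],[0,0.035,0,0,0,0,1],[0,0.015,0,0,0,0,1],[0,0,0,0,0,0,1]]'
cat >> h.py <<'E'
O=np.array([.503,.0015,0]); YAW=.052
def W(x,y,z): c,s=np.cos(YAW),np.sin(YAW); return O+[c*x-s*y,s*x+c*y,z]
def spokes(im,c):
    """darkness score along each of 6 modelled spokes vs angle (rad from z towards +x)"""
    g=cv2.cvtColor(im,cv2.COLOR_RGB2GRAY).astype(float); best=[]
    for a in np.radians(np.arange(0,60,1)):
        v=[]
        for k in range(6):
            t=a+k*np.pi/3
            if np.cos(t)<.3: continue
            for r in np.arange(.03,.066,.003):
                p=proj("wrist",W(r*np.sin(t),-.105,.09+r*np.cos(t)),c)
                u,w=int(p[0]),int(p[1])
                if 0<=u<560 and 0<=w<420: v.append(g[w,u])
        best.append(np.mean(v) if v else 999)
    return np.array(best)
def needle(im,c,zd=.158):
    """dial angle: dark radial direction in a dial rectified to the stand frame; zd= dial top height"""
    pts=[(.062+x*.03,y*.03) for x,y in [(-1,-1),(-1,1),(1,1),(1,-1)]]
    src=np.float32([proj("wrist",W(x,y,zd),c) for x,y in pts]); dst=np.float32([(200,200),(0,200),(0,0),(200,0)])
    return cv2.warpPerspective(im,cv2.getPerspectiveTransform(src,dst),(200,200))
E
python3 - <<'E'
from h import *
c=K("wrist"); im=grab_frame("wrist").copy(); s=telemetry.observe(); print(s["position"],s["tool_rot"],c[0])
np.save("im4.npy",im)
b=spokes(im,c); print(np.argsort(b)[:8],np.sort(b)[:8],b.mean())
D=needle(im,c)
a=np.radians(b.argmin())
for k in range(6):
    t=a+k*np.pi/3
    if np.cos(t)>.3:
        for r in (.03,.066): cv2.circle(im,tuple(int(v) for v in proj("wrist",W(r*np.sin(t),-.105,.09+r*np.cos(t)),c)),3,(255,0,0),-1)
save(np.hstack([im,np.vstack([D,D*0,D[:20]])]),"w4.png")
E
```

```text
clock: 6.7
position: [0.5012, 0.0013, 0.2369]
tool_rot: [-3.141, 0.004, 0.052]
force: [-0.1, -0.1, -0.1]
grip_width: 0.0601
finger_force: 0.0
clock: 7.2
position: [0.5074, -0.1055, 0.2671]
tool_rot: [3.141, 0.001, 0.048]
force: [-0.6, 0.3, -0.3]
grip_width: -0.0004
finger_force: 0.0
[ 0.50752624 -0.1037681   0.26711728] [-3.14130595e+00  4.06365295e-04  5.02304434e-02] 296.9077329168648
[18 17 19 41 39 42 38 40] [47.57692308 48.23076923 48.65384615 48.84615385 48.96153846 49.
 49.07692308 49.07692308] 53.77799145299146
```

View pics/w4.png

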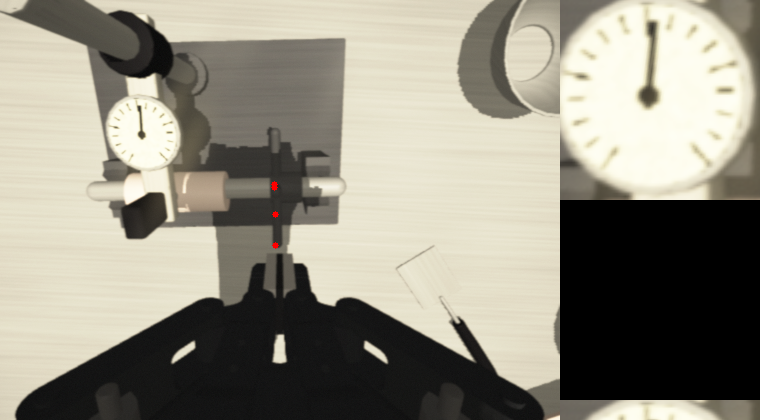

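The closed fingers sit in line with the wheel, which is edge-on at x≈276. The dial at (142,133) has its needle just past straight up, about 2.58 rad. I'll get the spoke angles from the oblique view in w3, with tips at raw pixels (442,136) and (400,145).

```bash
python3 - <<'E'
from h import *
f,cx,cy,P=K("wrist"); s=telemetry.observe()
P=P.copy(); P[:3,3]+=np.array([.5026,.0017,.1676])-s["position"]; c=(f,cx,cy,P)
print("hub",180+600/2.5,60+350/2.5,proj("wrist",W(0,-.105,.09),c))
for t in range(-180,180,10):
    p=proj("wrist",W(.066*np.sin(np.radians(t)),-.105,.09+.066*np.cos(np.radians(t))),c); print(t,p.round(),((p-[180,60])*2.5).round())
E
```

```text
hub 420.0 200.0 [411.48979503 220.15983704]
-180 [383. 199.] [508. 347.]
-170 [382. 210.] [506. 375.]
-160 [382. 222.] [505. 404.]
-150 [383. 233.] [507. 433.]
-140 [384. 244.] [510. 461.]
-130 [386. 255.] [515. 489.]
-120 [389. 266.] [522. 516.]
-110 [392. 276.] [530. 541.]
-100 [396. 286.] [541. 564.]
-90 [401. 294.] [553. 585.]
-80 [407. 301.] [568. 602.]
-70 [413. 306.] [584. 614.]
-60 [420. 309.] [601. 621.]
-50 [428. 309.] [620. 622.]
-40 [436. 306.] [639. 614.]
-30 [443. 299.] [658. 597.]
-20 [450. 289.] [676. 571.]
-10 [456. 275.] [691. 536.]
0 [461. 257.] [702. 494.]
10 [464. 238.] [709. 445.]
20 [464. 218.] [710. 394.]
30 [462. 197.] [706. 343.]
40 [459. 179.] [696. 297.]
50 [453. 163.] [683. 256.]
60 [446. 150.] [666. 224.]
70 [439. 141.] [647. 201.]
80 [431. 135.] [628. 187.]
90 [424. 133.] [609. 182.]
100 [416. 134.] [591. 184.]
110 [410. 137.] [574. 192.]
120 [404. 142.] [559. 205.]
130 [398. 149.] [546. 223.]
140 [394. 158.] [534. 244.]
150 [390. 167.] [525. 267.]
160 [387. 177.] [517. 293.]
170 [385. 188.] [512. 319.]
```

```bash
python3 -m inch '[[-0.02,0,0.01,0,0,0,1],[0,0,0.03,0,0,0,1],[0,0,0.035,0,0,0,1],[0,0,0.035,0,0,0,1],[0,0,0.027,0,0,0,1]]'
python3 -m inch '[[0.005,0,0,0,0,0,1],[0.005,0,0,0,0,0,1],[0.005,0,0,0,0,0,1],[0.005,0,0,0,0,0,1],[0.005,0,0,0,0,0,1]]'
python3 -m inch '[[0,0,0,0,0,0,1],[0,0,-0.04,0,0,0,1],[0,0,-0.04,0,0,0,1],[0,0,-0.04,0,0,0,1],[0,0,0,0,0,0,1]]'
cat >> h.py <<'E'
def read_needle(im,c):
    D=needle(im,c); g=cv2.cvtColor(D,cv2.COLOR_RGB2GRAY)
    best=[]
    for cx in range(82,106,2):
        for cy in range(82,106,2):
            a=np.radians(np.arange(0,360,2)); r=np.arange(8,66,3)
            U=(cx-r[None]*np.sin(a)[:,None]).astype(int); V=(cy+r[None]*np.cos(a)[:,None]).astype(int)
            m=g[np.clip(V,0,199),np.clip(U,0,199)].mean(1); i=m.argmin(); best.append((m[i],a[i],cx,cy))
    b=min(best); return b[1]-.6,b,D   # clockwise from 'down' (dial->grip)
def look(tag=None):
    c=K("wrist"); im=grab_frame("wrist"); s=telemetry.observe()
    n,b,D=read_needle(im,c); print("t",round(s["clock"],2),"tcp",s["position"].round(4),"needle",round(n,2),[round(float(v),2) for v in b])
    if tag: save(np.hstack([im,np.vstack([D,D*0,D[:20]])]),tag)
E
python3 - <<'E'
from h import *
im=np.load("im4.npy"); c=K("wrist"); print(read_needle(im,c)[:2])
look("w5.png")
E
```

```text
clock: 7.75
position: [0.4873, -0.1027, 0.1286]
tool_rot: [-3.141, 0.001, 0.054]
force: [0.7, -0.6, -0.3]
grip_width: -0.0002
finger_force: 0.0
clock: 8.25
position: [0.5133, -0.1031, 0.1311]
tool_rot: [3.141, -0.001, 0.052]
force: [-1.4, 0.1, -1.8]
grip_width: -0.0
finger_force: 0.8
clock: 8.75
position: [0.5148, -0.1034, 0.2554]
tool_rot: [3.14, -0.008, 0.051]
force: [0.0, 0.4, -1.5]
grip_width: -0.0001
finger_force: 0.0
(np.float64(2.5764992386296797), (np.float64(98.1), np.float64(3.1764992386296798), 100, 82))
t 8.8 tcp [ 0.5138 -0.1034  0.2529] needle 2.79 [96.1, 3.39, 92.0, 90.0]
```

```bash
python3 -m inch '[[-0.006,0,0.03,0,0,0,1],[0,0,0.03,0,0,0,1],[0,0,0.035,0,0,0,1],[0,0,0.028,0,0,0,1],[0.003,0,0,0,0,0,1]]'
python3 -m inch '[[0.005,0,0,0,0,0,1],[0.005,0,0,0,0,0,1],[0.005,0,0,0,0,0,1],[0.004,0,0,0,0,0,1],[0,0,0,0,0,0,1]]'
python3 -m inch '[[0,0,-0.04,0,0,0,1],[0,0,-0.04,0,0,0,1],[0,0,-0.04,0,0,0,1],[0,0,0,0,0,0,1]]'
python3 - <<'E'
from h import *
look("w5.png")
E
```

```text
clock: 9.3
position: [0.5074, -0.103, 0.124]
tool_rot: [-3.14, 0.006, 0.052]
force: [-0.2, -0.3, 1.7]
grip_width: -0.0003
finger_force: 0.0
clock: 9.8
position: [0.5296, -0.1023, 0.1279]
tool_rot: [3.141, -0.001, 0.052]
force: [0.1, -0.2, 0.7]
grip_width: -0.0002
finger_force: 0.1
clock: 10.2
position: [0.5309, -0.1024, 0.2525]
tool_rot: [3.14, -0.008, 0.052]
force: [0.7, -0.2, -0.7]
grip_width: -0.0002
finger_force: 0.0
t 10.25 tcp [ 0.5299 -0.1025  0.25  ] needle 2.93 [111.5, 3.53, 90.0, 102.0]
```

View pics/w5.png

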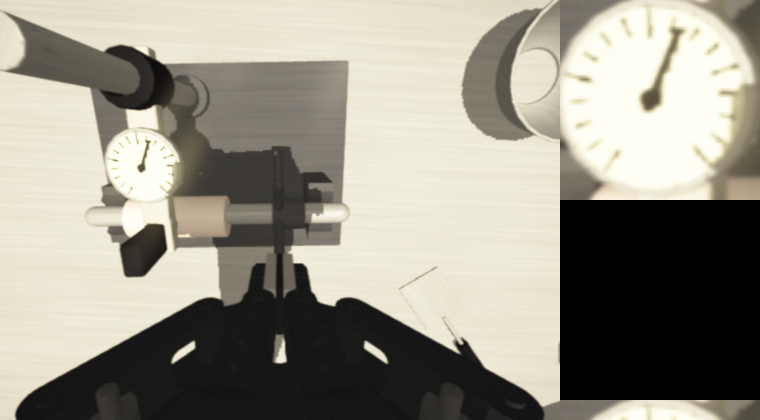

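Needle is now 2.92 and rising more slowly: +0.21, then +0.14 per roughly 18°. That puts the peak about 28° further on. I'll take the next spoke, now at about -15°, and push it through to about +12°.

```bash
python3 -m inch '[[-0.032,0,0,0,0,0,1],[-0.032,0,0,0,0,0,1],[0,0,0.02,0,0,0,1],[0,0,0.035,0,0,0,1],[0,0,0.035,0,0,0,1]]'
python3 -m inch '[[0,0,0.03,0,0,0,1],[0.006,0,0,0,0,0,1],[0.006,0,0,0,0,0,1],[0.006,0,0,0,0,0,1],[0.006,0,0,0,0,0,1]]'
python3 -m inch '[[0.006,0,0,0,0,0,1],[0.003,0,0,0,0,0,1],[0,0,0,0,0,0,1],[0,0,-0.04,0,0,0,1],[0,0,-0.04,0,0,0,1]]'
python3 -m inch '[[0,0,-0.04,0,0,0,1],[0,0,0,0,0,0,1]]'
python3 - <<'E'
from h import *
look("w6.png")
E
```

```text
clock: 10.75
position: [0.4646, -0.1058, 0.1563]
tool_rot: [3.141, -0.001, 0.051]
force: [1.1, -0.6, -0.2]
grip_width: -0.0001
finger_force: 0.0
clock: 11.25
position: [0.49, -0.1045, 0.1286]
tool_rot: [3.141, -0.002, 0.052]
force: [-1.4, 0.2, 1.7]
grip_width: 0.0001
finger_force: 0.7
clock: 11.75
position: [0.497, -0.1036, 0.2078]
tool_rot: [-3.141, 0.002, 0.052]
force: [0.7, -0.5, 0.0]
grip_width: -0.0001
finger_force: 0.0
clock: 11.95
position: [0.4997, -0.1041, 0.252]
tool_rot: [3.14, -0.007, 0.052]
force: [0.9, 0.2, -1.3]
grip_width: 0.0002
finger_force: 0.0
t 12.0 tcp [ 0.4987 -0.1042  0.2496] needle 3.03 [62.85, 3.63, 88.0, 102.0]
```

```bash
python3 -m inch '[[-0.006,0,0.03,0,0,0,1],[0,0,0.03,0,0,0,1],[0,0,0.035,0,0,0,1],[0,0,0.026,0,0,0,1],[0.005,0,0,0,0,0,1]]'
python3 -m inch '[[0.005,0,0,0,0,0,1],[0.005,0,0,0,0,0,1],[0.005,0,0,0,0,0,1],[0.005,0,0,0,0,0,1],[0,0,0,0,0,0,1]]'
python3 -m inch '[[0,0,-0.04,0,0,0,1],[0,0,-0.04,0,0,0,1],[0,0,-0.04,0,0,0,1],[0,0,0,0,0,0,1]]'
python3 - <<'E'
from h import *
look("w7.png")
E
```

```text
clock: 12.5
position: [0.4943, -0.1036, 0.1231]
tool_rot: [-3.14, 0.006, 0.052]
force: [0.7, 0.6, 0.7]
grip_width: -0.0002
finger_force: 0.0
clock: 13.0
position: [0.5177, -0.1029, 0.1268]
tool_rot: [3.141, -0.001, 0.052]
force: [0.1, 0.1, 0.0]
grip_width: 0.0002
finger_force: 0.0
clock: 13.4
position: [0.5189, -0.1031, 0.2514]
tool_rot: [3.14, -0.008, 0.052]
force: [0.9, -0.2, -1.0]
grip_width: -0.0004
finger_force: 0.0
t 13.45 tcp [ 0.5179 -0.1031  0.2489] needle 3.0 [105.85, 3.6, 88.0, 104.0]
```

```bash
python3 - <<'E'
import numpy as np
from scipy.optimize import curve_fit
t=np.radians([7,27,45,71,93]);n=[2.577,2.79,2.93,3.03,3.0]
p,C=curve_fit(lambda t,a,m:.75*np.cos(t-a)+m,t,n,[1.3,2.2]);print(np.degrees(p[0]),p[1]+.75,np.degrees(C[0,0]**.5),.75*np.cos(t-p[0])+p[1])
E
```

```text
74.51789874016428 3.034225766254262 0.46001549774184164 [2.57102187 2.79074566 2.93687713 3.03281253 2.99554282]
```

View pics/w7.png

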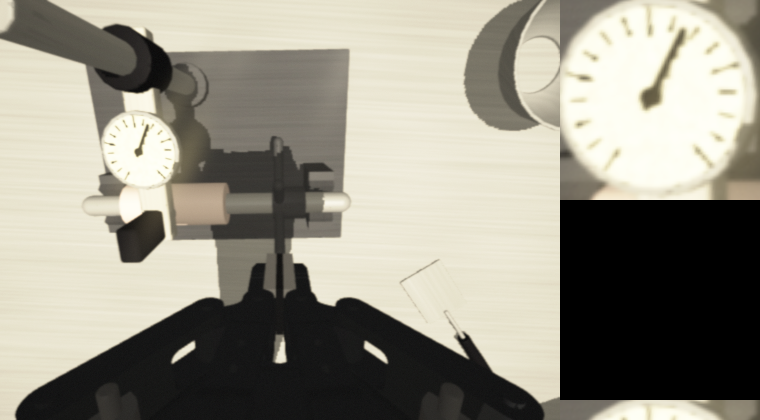

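The dial reads 3.00, needle toward (684,30) in the rectified view. The five readings fit a sine with its peak at 74.5°, and the wheel is now at about 93°. I'll push the -27° spoke back by about 18°.

```bash
python3 -m inch '[[-0.008,0,0.03,0,0,0,1],[0,0,0.03,0,0,0,1],[0,0,0.035,0,0,0,1],[0,0,0.026,0,0,0,1],[0,0,0,0,0,0,1]]'
python3 -m inch '[[-0.005,0,0,0,0,0,1],[-0.005,0,0,0,0,0,1],[-0.005,0,0,0,0,0,1],[-0.005,0,0,0,0,0,1],[-0.004,0,0,0,0,0,1]]'
python3 -m inch '[[0,0,0,0,0,0,1],[0.004,0,0,0,0,0,1],[0,0,-0.04,0,0,0,1],[0,0,-0.04,0,0,0,1],[0,0,-0.04,0,0,0,1]]'
python3 -m inch '[[0,0,0,0,0,0,1],[0,0,0,0,0,0,1]]'
python3 - <<'E'
from h import *
look("w8.png")
E
```

```text
clock: 13.95
position: [0.5067, -0.103, 0.1222]
tool_rot: [-3.14, 0.005, 0.052]
force: [-0.2, 0.0, 0.0]
grip_width: -0.0003
finger_force: 0.0
clock: 14.45
position: [0.4845, -0.1048, 0.1259]
tool_rot: [3.141, -0.001, 0.052]
force: [1.6, -0.1, 0.8]
grip_width: -0.0002
finger_force: 0.6
clock: 14.95
position: [0.4887, -0.1041, 0.2467]
tool_rot: [-3.141, 0.001, 0.052]
force: [0.5, -0.2, -0.8]
grip_width: -0.0
finger_force: 0.0
clock: 15.15
position: [0.4892, -0.1045, 0.2459]
tool_rot: [3.141, -0.001, 0.052]
force: [0.9, -0.8, -1.2]
grip_width: -0.0001
finger_force: 0.0
t 15.2 tcp [ 0.4887 -0.1044  0.245 ] needle 3.03 [48.9, 3.63, 86.0, 102.0]
```

View pics/w8.png

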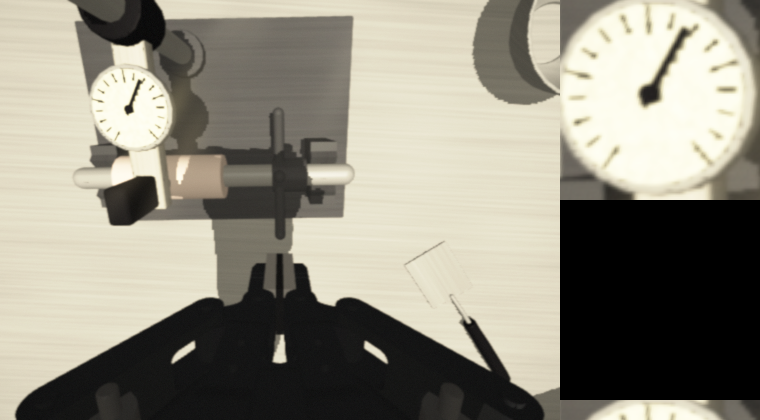

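The needle is back at its peak of 3.03. The shaft lies level in the V-blocks with its ends at (75,177) and (352,174), and the fingers are clear of everything.

```bash
python3 -c "
from workcell import bot; print(bot.job_done())"
```

```text
the job is handed in; nothing more can be done
None
```

The job is handed in at about 15 s: the indicator head is lowered and released, and the roller is left at its high spot (fitted peak of the needle, about 3.03 rad) with the robot clear; the hand-in call returned no verdict.

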